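Swap the odd insert in a centrifuge set

ROBOT

A 7-joint arm with a two-finger parallel gripper is mounted at the origin on the work surface. World frame = base frame: x ahead of the robot, y to its left, z up, the work surface at z = 0. Lengths are in m, angles in rad, forces in N, time in s.
With the tool pointing down it reaches from about 0.4 to 0.875 m from the base axis. Payload 6.5 kg.
Tool frame: the origin (TCP) lies at the very end of the fingers, on their centre line; the grasp point (between the pads) lies 19 mm behind it; x points along the fingers, y is the direction in which the jaws open and shut, and the axes are right-handed (so a half turn about x gives the same grasp; the last joint's range is limited). The gripper opens to 85 mm and grips with 20 to 120 N. Pads are 22 mm wide; open, the fingers measure 114 mm over their backs; the gripper's body (76 mm by 85 mm) begins 54 mm behind the grasp point. The pads swing forward as they close: fully open they stand 13 mm farther back than shut.
Start: joints at [1.266, 0.536, -0.004, 1.538, 0.003, 1.067, -0.071], TCP at [0.154, -0.632, 0.231] pointing down, gripper open.
Joint ranges: [-2.7, 2.7], [-0.37, 2.16], [-1.27, 1.26], [0.24, 2.4], [-1.31, 4.45], [0.19, 1.91], [-2.76, 2.76]. Speed limits (rad/s): [2.39, 2.39, 3.14, 3.14, 3.14, 3.14, 3.14].

INTERFACE

Orientations are given as a rotation vector (axis times angle).
In Python, from station import env, viewer, job gives the robot as it stands. The module is installed in compiled form; this text tells all that it offers.
- The arm moves only by the tool jog_arm, never from a script. Its argument "steps" is a list of rows, each a list of 7 numbers: the shift along the tool's x, y, z in cm, then the turn, a rotation vector about the tool's x, y, z in degrees, then the closure, from 0 (fully open) to 1 (shut). In form: [[tx, ty, tz, ax, ay, az, fingers], ...]. A call has exactly 10 rows; each row is the pose to reach, as a shift and turn from the pose commanded when the call began, along the tool's axes at that moment; what a row does not reach only later rows make up. A row lasts 1/10 s, in which the tool goes at most 50 mm and 8.59 degrees, less where a joint would pass 70% of its speed; a pose out of reach is approached as far as the arm can. A call with a gripper value outside its range is refused whole. The fingers move at their own pace and stop on an object; "grip_force" is the grip in N (left out, the last holds). Time passes only in rows, so rows that repeat a pose let the fingers close, or fill a call up. It gives the time, the measured TCP pose, the force and the opening at its end, in the units of the state.
- env.get_state(): the state, without advancing time (a new reading comes with each control period).
- viewer.capture(name): name is "scene" or "top" or "wrist"; returns a dict with "pixels" (480x640x3 uint8, red, green, blue), "depth" (480x640 float32, m along the optical axis (not along the pixel's ray), 0 where there is no reading), "K" (3x3 intrinsics, pixels), "k1" (the pictures are not rectified: a ray, as slopes to the right and down, at radius r is drawn at 1 + k1 r^2 times it, then the intrinsics apply), "rvec" (rotation vector, rad) and "tvec" (3), from world to camera coordinates, as OpenCV has them. Camera axes: x right, y down, z forward; pixel columns grow to the right and rows downward; lengths in m; the calibration is good to about 2 mm. A picture is of the moment at which its call begins.
- job.finish_job(): hands the job in, once; it reports no verdict.
Trained networks look in a picture, given as the dict that the camera call returned (one of the last four; its "shot" number tells which), for a name from the list of things; names that differ only in an ending like _2 or _b are one class to them, and where a whole thing is asked for, a point or a joint stands for the part that bears it (a point fixed in the world has none). Each returns a list of dicts, best first, with "conf" (0 to 1); they miss things now and then, are a little off and sometimes report something else, mostly with a low value. They report only what shows in the picture. A call takes as long as a camera call.
- viewer.outline_of(label, picture): "region" (480x640 bool, what is visible of it) and "bbox" ([centre column, centre row, width, height] in pixels, round what is visible of it).
- viewer.landmark_of(label, picture): "centre" ([column, row] in pixels: a listed point, or the origin of a listed thing).
The state is a dict: "time": time; "qpos": joint angles; "qd": joint speeds; "tau": joint torques, N m; "tool_pos": TCP position; "orientation": TCP orientation; "contact_force": force on the tool from outside, world axes, zero at the start; "wrist_torque": the same for the moment, N m; "grip_width": finger opening in m.
Only numpy, scipy, OpenCV 4.12 (cv2) and the standard library are available. Lean on these libraries where they do the work, as an engineer would, in place of code of your own. Each camera call takes 0.05 s, during which the arm holds its last target.

TASK

One of the four centrifuge inserts in the bare-metal set tray does not match the other three. First stand it in the free place of the black stock tray, the one marked with a yellow disc, then fill the gap in the set with the stock insert that matches the other three in colour, height and bores. Set both down gently, upright on the floor of their places, let go, and leave everything else where it stands.

Things in the scene. Friction and masses are not known exactly. Their poses are not given: they have to be found in the camera images.
- set_tray: bare aluminium open tray, fixed, 155 x 155 mm, 2 x 2 places. Rim and cross walls 5 mm thick, tops 25 mm above the table; floor 5 mm above the table. Place centres at x, y = +-37.5 mm in its frame; each is 70 mm square inside (4 mm play around an insert). Origin: centre of the underside, on the table; z up. The two trays may change sides of the bench.
- stock_tray: black plastic open tray, fixed, same sizes and places as the set tray. Three of its places hold inserts, the fourth is free. Origin: centre of the underside, on the table.
- free_mark: flat yellow disc, 52 mm across, 1 mm thick, on the floor of the free place of the stock tray, at that place's centre; fixed, and too thin to matter. Origin: its centre, on the tray's floor (5 mm above the table).
- blue_1: loose centrifuge insert, about 0.16 kg: round upright plastic body 62 mm across, 65 mm tall, blue, white band and six narrow bores (10 mm) in its top; on its top centre a steel lifting stem 16 mm across, 35 mm high (stem top 100 mm above the underside). Origin: centre of the underside; z up; yaw means nothing. Four are alike (blue_1 to blue_4): three stand in the set tray, one (any of them) in the stock tray.
- blue_2: loose centrifuge insert, about 0.16 kg: round upright plastic body 62 mm across, 65 mm tall, blue, white band and six narrow bores (10 mm) in its top; on its top centre a steel lifting stem 16 mm across, 35 mm high (stem top 100 mm above the underside). Origin: centre of the underside; z up; yaw means nothing. Four are alike (blue_1 to blue_4): three stand in the set tray, one (any of them) in the stock tray.
- blue_3: loose centrifuge insert, about 0.16 kg: round upright plastic body 62 mm across, 65 mm tall, blue, white band and six narrow bores (10 mm) in its top; on its top centre a steel lifting stem 16 mm across, 35 mm high (stem top 100 mm above the underside). Origin: centre of the underside; z up; yaw means nothing. Four are alike (blue_1 to blue_4): three stand in the set tray, one (any of them) in the stock tray.
- blue_4: loose centrifuge insert, about 0.16 kg: round upright plastic body 62 mm across, 65 mm tall, blue, white band and six narrow bores (10 mm) in its top; on its top centre a steel lifting stem 16 mm across, 35 mm high (stem top 100 mm above the underside). Origin: centre of the underside; z up; yaw means nothing. Four are alike (blue_1 to blue_4): three stand in the set tray, one (any of them) in the stock tray.
- orange: loose centrifuge insert, about 0.16 kg: round upright plastic body 62 mm across, 65 mm tall, orange, white band and four bores (15 mm) in its top; on its top centre a steel lifting stem 16 mm across, 35 mm high (stem top 100 mm above the underside). Origin: centre of the underside; z up; yaw means nothing. It stands either in the stock tray or, wrongly, in the set tray.
- short_blue: loose centrifuge insert, about 0.16 kg: round upright plastic body 62 mm across, 45 mm tall, the same blue, white band but clearly shorter, with three wide bores (17 mm) in its top; on its top centre a steel lifting stem 16 mm across, 35 mm high (stem top 80 mm above the underside). Origin: centre of the underside; z up; yaw means nothing. It stands either in the stock tray or, wrongly, in the set tray.
- green: loose centrifuge insert, about 0.16 kg: round upright plastic body 62 mm across, 85 mm tall, green, white band, taller, with two wide bores (17 mm) in its top; on its top centre a steel lifting stem 16 mm across, 35 mm high (stem top 120 mm above the underside). Origin: centre of the underside; z up; yaw means nothing. It stands either in the stock tray or, wrongly, in the set tray.
- beaker: bystander: empty glass beaker, 68 mm across, 85 mm high, loose, beyond the trays. Origin: centre of the underside.
- bottle: bystander: amber bottle with white cap, 60 mm across, 110 mm high, loose, beyond the trays. Origin: centre of the underside.
- jar: bystander: clear jar with red cap, 64 mm across, 75 mm high, loose, beyond the trays. Origin: centre of the underside.
- dish: bystander: clear shallow dish, 90 mm across, 15 mm high, loose, left of the trays. Origin: centre of the underside.
- stopper: bystander: dark rubber stopper, 46 mm across, 35 mm high, loose, right of the trays. Origin: centre of the underside.

How it is judged:
By the outcome, as a careful person would: the job done as asked, in the order asked, and still so for the second after the job is handed in, with the robot touching nothing.
It also fails if it takes over 66 s, if anything falls off the work surface, if the arm or the gripper's body presses on something with over 40 N, if the wrist force passes 120 N, or if a joint passes its speed limit or range.

## Working session

There is one attempt and no reset: what is moved stays moved. The work goes in short steps, Python scripts to look and compute and a tool call to move; the robot and the scene stay as the last step left them, time stands still between calls to the robot, and variables do not carry over. Pictures are saved under pics/ and viewed, and the job is handed in when it is done.

Besides the shell and the picture viewer there is one more tool, called by a JSON object that holds its "op" and its "data". jog_arm: Moves the arm, as the interface text tells. Its arguments: {"type":"object","properties":{"steps":{"type":"array"},"grip_force":{"type":"number"}},"required":["steps"]}

```bash
mkdir -p pics; python3 - <<'E'
from station import env, viewer, job
import cv2, pickle, numpy as np
s=env.get_state(); print({k:np.round(v,3) for k,v in s.items()})
for n in ("top","scene"):
    p=viewer.capture(n); pickle.dump(p,open(f'{n}0.pkl','wb'))
    cv2.imwrite(f'pics/{n}0.png',p["pixels"][:,:,::-1]); print(n,p["K"],p["k1"],p["rvec"],p["tvec"])
E
```

```text
{'time': np.float64(0.0), 'qpos': array([ 1.266,  0.537, -0.004,  1.539,  0.003,  1.067, -0.071]), 'qd': array([-0.   ,  0.   , -0.001, -0.001, -0.   , -0.001, -0.   ]), 'tau': array([ 0.0000e+00, -5.8341e+01,  1.0490e+00, -2.5911e+01,  1.2000e-02,
        1.0000e-02,  0.0000e+00]), 'tool_pos': array([ 0.154, -0.631,  0.23 ]), 'orientation': array([ 2.095,  0.253, -2.096]), 'contact_force': array([-0.189, -0.102,  0.79 ]), 'wrist_torque': array([ 0.027, -0.002, -0.012]), 'grip_width': np.float64(0.085)}
top [[453.0911174    0.         322.23889667]
 [  0.         453.0911174  240.53585964]
 [  0.           0.           1.        ]] -0.04930908795781368 [ 2.13713496 -2.09382514  0.21755319] [-0.01477105  0.60551053  0.92173638]
scene [[545.65024994   0.         314.70596909]
 [  0.         545.65024994 236.43151914]
 [  0.           0.           1.        ]] -0.0450159118690735 [ 2.11267954  1.65848145 -0.45366693] [-0.16144153 -0.45980449  1.50652061]
```

View pics/top0.png

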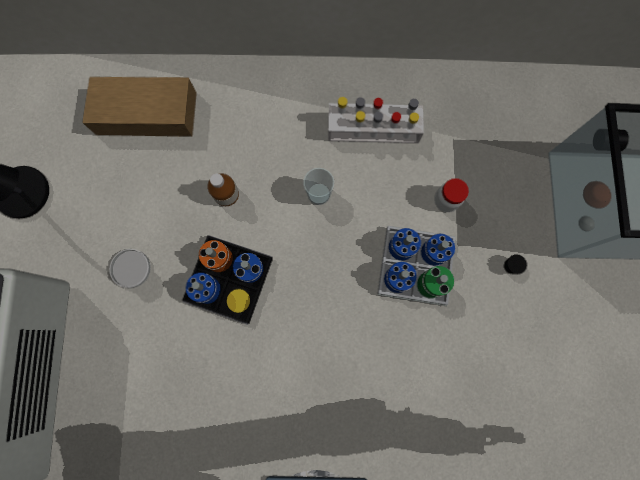

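View pics/scene0.png

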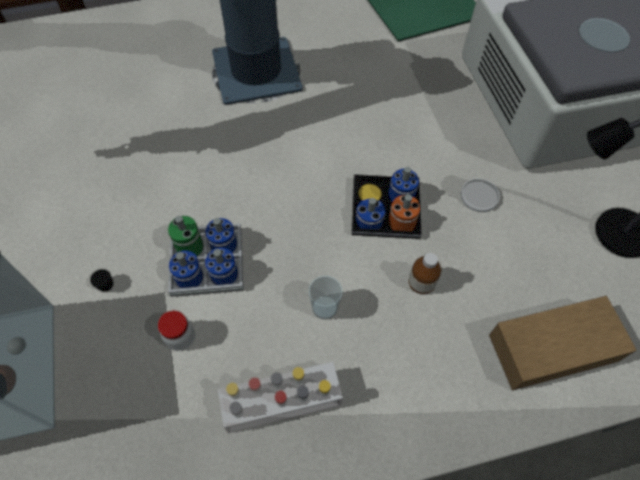

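Green, at about (437,282) in the top view, is the odd one in the set tray. The yellow free place is at (238,300). I still have to tell the two stock blues at (203,288) and (248,267) apart by height and bores.

```bash
cat > h.py <<'E'
import numpy as np, cv2, pickle
def cam(p):
    R=cv2.Rodrigues(np.array(p["rvec"],float))[0]; return R,np.array(p["tvec"],float).reshape(3)
def slopes(p,uv):
    K=np.array(p["K"]); uv=np.asarray(uv,float).reshape(-1,1,2)
    return cv2.undistortPoints(uv,K,np.array([p["k1"],0,0,0,0.]),None,None,None).reshape(-1,2) if False else cv2.undistortPoints(uv,K,np.array([p["k1"],0,0,0,0.])).reshape(-1,2)
def cloud(p):
    v,u=np.mgrid[0:480,0:640]; s=slopes(p,np.stack([u.ravel(),v.ravel()],1))
    d=p["depth"].ravel()[:,None]; R,t=cam(p)
    X=(np.hstack([s*d,d])-t)@R; X[d[:,0]==0]=np.nan
    return X.reshape(480,640,3)
def onplane(p,uv,z):
    s=slopes(p,uv); R,t=cam(p); r=np.hstack([s,np.ones((len(s),1))])@R; c=-R.T@t
    k=(z-c[2])/r[:,2]; return c+k[:,None]*r
def proj(p,X):
    return cv2.projectPoints(np.asarray(X,float).reshape(-1,3),np.array(p["rvec"],float),np.array(p["tvec"],float),np.array(p["K"]),np.array([p["k1"],0,0,0,0.]))[0].reshape(-1,2)
E
python3 - <<'E'
from h import *
for n in("top","scene"):
    p=pickle.load(open(n+'0.pkl','rb')); R,t=cam(p); print(n,'cam',-R.T@t)
    X=cloud(p); print('table',np.nanmedian(X[...,2]))
    pts=[(437,282),(203,288),(248,267),(216,255),(405,243),(438,248),(401,277),(238,300)] if n=='top' else [(184,232),(405,182),(371,212),(404,210),(186,267),(221,234),(222,265),(371,192)]
    for u,v in pts:
        w=X[v-16:v+17,u-16:u+17].reshape(-1,3); w=w[~np.isnan(w[:,2])]
        z=w[:,2]; hist=np.histogram(z,bins=np.arange(0,.14,.005))[0]
        print((u,v),X[v,u].round(3),'hist',hist)
    im=p["pixels"][:,:,::-1]
    a,b=((190,320),(170,290)) if n=='top' else ((160,290),(340,440))
    if n=='top': c=np.hstack([cv2.resize(im[225:325,170:290],None,fx=3.3,fy=3.3,interpolation=2),cv2.resize(im[220:320,360:480],None,fx=3.3,fy=3.3,interpolation=2)])
    else: c=np.hstack([cv2.resize(im[155:245,340:440],None,fx=4,fy=4,interpolation=2),cv2.resize(im[210:300,155:255],None,fx=4,fy=4,interpolation=2)])
    cv2.imwrite(f'pics/zoom_{n}.png',c)
E
```

```text
top cam [ 0.40757818 -0.00232279  1.02485793]
table -0.0001623098323032478
(437, 282) [ 0.516 -0.241  0.096] hist [ 58  46  14  12  49  20   3  12   4  13  13  12  12   9  34  17  12 374
 242   5   7   6   4   7  35  16   0   0]
(203, 288) [0.496 0.247 0.071] hist [ 82  65  16  35  75  31  11  20  10  14   5  30  19 284 296   7   4   6
   6   5  27  23   0   0   0   0   0   0]
(248, 267) [0.544 0.155 0.066] hist [107 104  22  45  90  43   7   6  27 270 292   2   5   5   4   2  20  25
   0   0   0   0   0   0   0   0   0   0]
(216, 255) [0.568 0.225 0.069] hist [ 79  53  19  41  67  38  22  14  10  15   9  28  19 287 276   3   5   5
   3   6  30  19   0   0   0   0   0   0]
(405, 243) [ 0.601 -0.18   0.076] hist [ 95  64  22  37  74  31  16  14  13  14   5  29  21 288 266   6   5   6
   2   8  30  15   0   0   0   0   0   0]
(438, 248) [ 0.591 -0.25   0.077] hist [ 81  43  19  25  59  51  18  12  19  14  10  31  25 344 208  11   4   4
   8   5  30  16   0   0   0   0   0   0]
(401, 277) [ 0.526 -0.168  0.089] hist [104  85  23  38  77  21   8  12   9   8   8  23  17 322 260   3   2   
[... 790 characters left out ...]
3  43  47  36  33  49  39 218 228  12  14   8
   9  10  26  17   0   0   0   0   0   0]
(186, 267) [ 0.606 -0.253  0.071] hist [ 19  59  29  32  51  50  18  40  35  28  29  42  41 234 273  14  11  10
  10  10  27  23   0   0   0   0   0   0]
(221, 234) [ 0.545 -0.171  0.071] hist [ 80  38  16  21  46  20  21  21  25  33  28  46  35 223 283  17   8  13
   7  10  28  28   1   0   0   0   0   0]
(222, 265) [ 0.62  -0.181  0.073] hist [ 41  69  30  25  38  30  33  34  28  27  31  42  37 224 293  12   9  11
   7  11  28  24   1   0   0   0   0   0]
(371, 192) [0.474 0.187 0.007] hist [231 356  42  60 124  45   0   0   1  61  77   4   4   9  10  11  25  17
   0   0   0   0   0   0   0   0   0   0]
```

View pics/zoom_top.png

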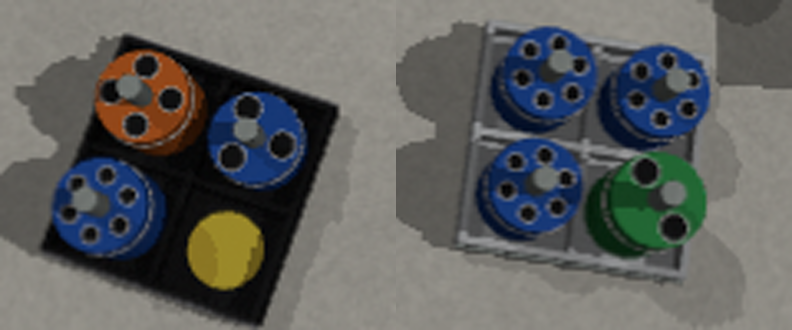

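View pics/zoom_scene.png

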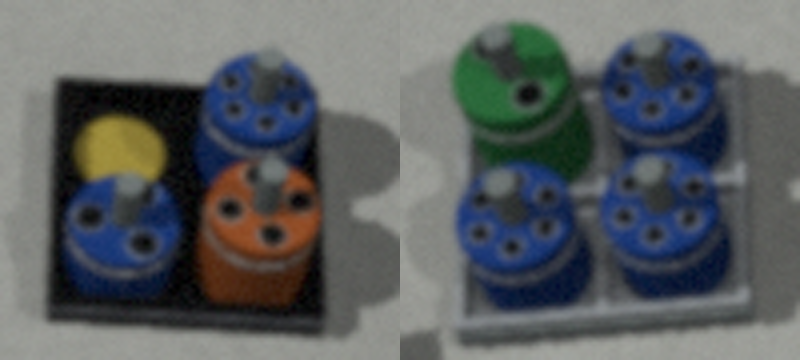

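The zooms settle it. The stock blue at top (203,288) has six bores and its top is at z≈70 mm, so it matches. The other, at (248,267), has three wide bores and a top at z≈50 mm, so it is short_blue. Next come exact positions.

```bash
cat > meas.py <<'E'
from h import *
from scipy.optimize import minimize
ins={'green':(.51,-.245,.125),'stock_blue':(.495,.25,.105),'orange':(.565,.23,.105),'short':(.545,.16,.085),'b_a':(.6,-.18,.105),'b_b':(.59,-.25,.105),'b_c':(.525,-.17,.105)}
def stem(X,name,c=None,r=.03):
    x,y,z=c or ins[name]; w=X.reshape(-1,3); w=w[~np.isnan(w[:,0])]
    m=(np.hypot(w[:,0]-x,w[:,1]-y)<r)&(abs(w[:,2]-z)<.006); q=w[m]
    return ((q.min(0)+q.max(0))/2)[:2], np.median(q,0), m.sum()
def tray(X,c,lo=.021,hi=.029):
    w=X.reshape(-1,3); w=w[~np.isnan(w[:,0])]
    m=(np.hypot(w[:,0]-c[0],w[:,1]-c[1])<.125)&(w[:,2]>lo)&(w[:,2]<hi); q=w[m][:,:2]
    # template distance: rim/cross lines centre (outer wall centre +-75, cross 0), walls 5 mm
    def cost(a):
        C,S=np.cos(a[2]),np.sin(a[2]); d=q-a[:2]; l=np.stack([C*d[:,0]+S*d[:,1],-S*d[:,0]+C*d[:,1]],1)
        dd=np.minimum(np.minimum(abs(abs(l[:,0])-.075),abs(abs(l[:,1])-.075)),np.minimum(abs(l[:,0]),abs(l[:,1])))
        out=np.maximum(0,abs(l).max(1)-.0775)
        return np.mean(np.minimum(np.maximum(dd-.002,0),.006))+3*np.mean(np.minimum(out,.02))
    best=None
    for a0 in np.radians(np.arange(-45,45,5)):
        for dx in(-.01,0,.01):
            for dy in(-.01,0,.01):
                r=minimize(cost,[c[0]+dx,c[1]+dy,a0],method='Nelder-Mead',options=dict(initial_simplex=np.array([c[0]+dx,c[1]+dy,a0])+np.array([[0,0,0],[.006,0,0],[0,.006,0],[0,0,.06]])))
                if best is None or r.fun<best.fun: best=r
    return best.x,best.fun,len(q)
def places(a):
    C,S=np.cos(a[2]),np.sin(a[2]); return np.array([[a[0]+.0375*(C*i-S*j),a[1]+.0375*(S*i+C*j)] for i in(-1,1) for j in(-1,1)])
E
python3 - <<'E'
from meas import *
for n in("top","scene"):
    p=pickle.load(open(n+'0.pkl','rb')); X=cloud(p); print(n)
    for k in ins: a=stem(X,k); print(k,a[0].round(4),a[1].round(4),a[2])
    for c in((.525,.205),(.555,-.21)):
        a=tray(X,c); print('tray',a[0].round(4),np.degrees(a[0][2]).round(1),a[1],a[2]); print(places(a[0]).round(4).tolist())
    # yellow disc
    im=p["pixels"].astype(int); m=(im[...,0]>110)&(im[...,1]>95)&(im[...,2]<70)
    q=X[m]; q=q[(np.hypot(q[:,0]-.477,q[:,1]-.184)<.04)]; print('disc',((q.min(0)+q.max(0))/2).round(4),q.mean(0).round(4),len(q))
E
```

```text
top
green [ 0.5204 -0.2471] [ 0.5209 -0.2464  0.1243] 53
stock_blue [0.4981 0.2556] [0.4987 0.2551 0.1047] 50
orange [0.5707 0.2325] [0.5699 0.2317 0.1042] 49
short [0.5471 0.1599] [0.5474 0.1604 0.0852] 46
b_a [ 0.6061 -0.1843] [ 0.6056 -0.1843  0.1043] 46
b_b [ 0.5949 -0.2572] [ 0.5949 -0.2562  0.1043] 47
b_c [ 0.5316 -0.1744] [ 0.5308 -0.1734  0.1046] 49
tray [0.5233 0.2079 1.2633] 72.4 0.000532270284476137 807
[[0.5477, 0.1608], [0.4762, 0.1835], [0.5704, 0.2323], [0.4989, 0.255]]
tray [ 0.5634 -0.2162 -0.1463] -8.4 0.0008536754662456285 688
[[0.5208, -0.2478], [0.5317, -0.1736], [0.595, -0.2587], [0.6059, -0.1845]]
disc [0.4773 0.1853 0.0059] [0.4772 0.1857 0.0059] 366
scene
green [ 0.5235 -0.2473] [ 0.5235 -0.2473  0.1254] 47
stock_blue [0.4995 0.255 ] [0.4993 0.2532 0.1041] 42
orange [0.5718 0.2314] [0.5714 0.2314 0.1039] 45
short [0.5475 0.1596] [0.5484 0.1601 0.0844] 43
b_a [ 0.6064 -0.185 ] [ 0.6076 -0.1847  0.1048] 54
b_b [ 0.5966 -0.2576] [ 0.5984 -0.2573  0.1043] 53
b_c [ 0.5317 -0.1741] [ 0.5339 -0.174   0.1048] 48
tray [ 0.5238  0.2069 -0.3105] -17.8 0.001377224114281211 763
[[0.4767, 0.1827], [0.4996, 0.2541], [0.5481, 0.1598], [0.571, 0.2312]]
tray [ 0.5647 -0.2167 -0.1352] -7.7 0.001497177412402854 736
[[0.5224, -0.2488], [0.5326, -0.1744], [0.5968, -0.2589], [0.6069, -0.1846]]
disc [0.4728 0.1848 0.0066] [0.472  0.1851 0.0063] 220
```

```bash
cat > go.py <<'E'
import sys,numpy as np
from station import env
from scipy.spatial.transform import Rotation as Ro
def rel(target,s=None):
    s=s or env.get_state(); R=Ro.from_rotvec(s["orientation"]).as_matrix()
    return (R.T@(np.array(target)-s["tool_pos"])*100).round(2)
if __name__=="__main__":
    s=env.get_state(); R=Ro.from_rotvec(s["orientation"]).as_matrix()
    print('t',s["time"],'pos',s["tool_pos"].round(4),'w',s["grip_width"].round(4),'F',s["contact_force"].round(2),'q',s["qpos"].round(2)); print(R.round(4))
    # correction turn making x straight down, keeping heading
    for a in sys.argv[1:]:
        t=[float(v) for v in a.split(',')]; print(t,rel(t,s))
E
python3 go.py .521,-.2472,.23 .521,-.2472,.095
```

```text
Traceback (most recent call last):
  File "go.py", line 9, in <module>
    print('t',s["time"],'pos',s["tool_pos"].round(4),'w',s["grip_width"].round(4),'F',s["contact_force"].round(2),'q',s["qpos"].round(2)); print(R.round(4))
                                                         ^^^^^^^^^^^^^^^^^^^^^
AttributeError: 'float' object has no attribute 'round'
```

```bash
sed -i 's/s\["grip_width"\].round(4)/round(float(s["grip_width"]),4)/' go.py
python3 go.py .521,-.2472,.23 .521,-.2472,.095
```

```text
t 0.1 pos [ 0.1536 -0.631   0.2305] w 0.0852 F [ 0.93  1.   -0.2 ] q [ 1.27  0.54 -0.    1.54  0.    1.07 -0.07]
[[-5.000e-04  2.367e-01 -9.716e-01]
 [ 1.500e-03 -9.716e-01 -2.367e-01]
 [-1.000e+00 -1.600e-03  1.000e-04]]
[0.521, -0.2472, 0.23] [  0.09 -28.59 -44.78]
[0.521, -0.2472, 0.095] [ 13.59 -28.57 -44.78]
```

{"op": "jog_arm", "data": {"steps": [[0, -1.5, -2.4, -3, 0, 0, 0.5], [0, -4.3, -6.7, -9, 0, 0, 0.5], [0, -7, -11, -15, 0, 0, 0.5], [0, -9.7, -15.2, -21, 0, 0, 0.5], [0, -12.4, -19.4, -27, 0, 0, 0.5], [0, -15.1, -23.6, -33, 0, 0, 0.5], [0, -17.8, -27.8, -39, 0, 0, 0.5], [0, -20.5, -32, -45, 0, 0, 0.5], [0, -23.2, -36.3, -50, 0, 0, 0.5], [0, -25.5, -40, -50, 0, 0, 0.5]]}}

```text
time: 1.1
tool_pos: [0.4832, -0.2871, 0.2311]
orientation: [1.537, 0.958, -1.537]
contact_force: [0.8, -1.1, 0.3]
grip_width: 0.0427
```

```bash
python3 go.py .521,-.2472,.18 .521,-.2472,.097
```

```text
t 1.1 pos [ 0.4832 -0.2871  0.2311] w 0.0427 F [ 0.8  -1.11  0.28] q [ 0.72  0.41 -0.34  1.76  0.16  1.   -0.14]
[[-2.000e-04  8.977e-01 -4.406e-01]
 [ 5.000e-04 -4.406e-01 -8.977e-01]
 [-1.000e+00 -4.000e-04 -3.000e-04]]
[0.521, -0.2472, 0.18] [ 5.11  1.64 -5.24]
[0.521, -0.2472, 0.097] [13.41  1.64 -5.24]
```

{"op": "jog_arm", "data": {"steps": [[0.5, 0.4, -1.3, 0, 0, 0, 0.5], [1.2, 0.9, -2.8, 0, 0, 0, 0.5], [2, 1.3, -4.1, 0, 0, 0, 0.5], [3, 1.6, -5, 0, 0, 0, 0.5], [4, 1.65, -5.25, 0, 0, 0, 0.5], [5, 1.65, -5.25, 0, 0, 0, 0.5], [6, 1.65, -5.25, 0, 0, 0, 0.5], [6.5, 1.65, -5.25, 0, 0, 0, 0.5], [6.5, 1.65, -5.25, 0, 0, 0, 0.5], [6.5, 1.65, -5.25, 0, 0, 0, 0.5]]}}

```text
time: 2.1
tool_pos: [0.5201, -0.2498, 0.1665]
orientation: [1.539, 0.955, -1.539]
contact_force: [0.2, 0.1, 0.4]
grip_width: 0.0426
```

```bash
python3 go.py .521,-.2472,.097; python3 - <<'E'
from station import viewer
from meas import *
for n in("wrist","top","scene"):
    p=viewer.capture(n); cv2.imwrite(f'pics/{n}1.png',p["pixels"][:,:,::-1]); X=cloud(p)
    if n!='top': print(n,stem(X,'green'))
    if n=='wrist': R,t=cam(p); print(-R.T@t)
E
```

```text
t 2.1 pos [ 0.5201 -0.2498  0.1665] w 0.0426 F [0.24 0.08 0.35] q [ 0.62  0.51 -0.33  1.78  0.21  0.88 -0.26]
[[ 2.000e-04  8.961e-01 -4.438e-01]
 [-2.000e-04 -4.438e-01 -8.961e-01]
 [-1.000e+00  3.000e-04  1.000e-04]]
[0.521, -0.2472, 0.097] [ 6.95 -0.04 -0.27]
wrist (array([ 0.52241372, -0.2460716 ]), array([ 0.52275419, -0.24527589,  0.12516505]), np.int64(837))
[ 0.55414054 -0.18255544  0.30937283]
scene (array([ 0.52188272, -0.24686926]), array([ 0.5234307 , -0.24698741,  0.12450695]), np.int64(50))
```

View pics/wrist1.png

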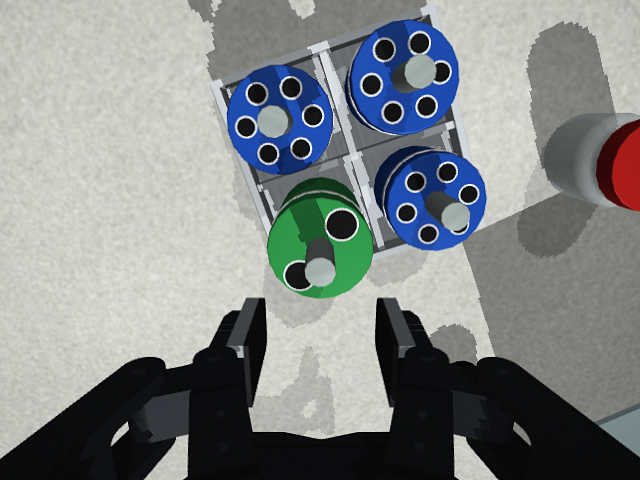

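View pics/scene1.png

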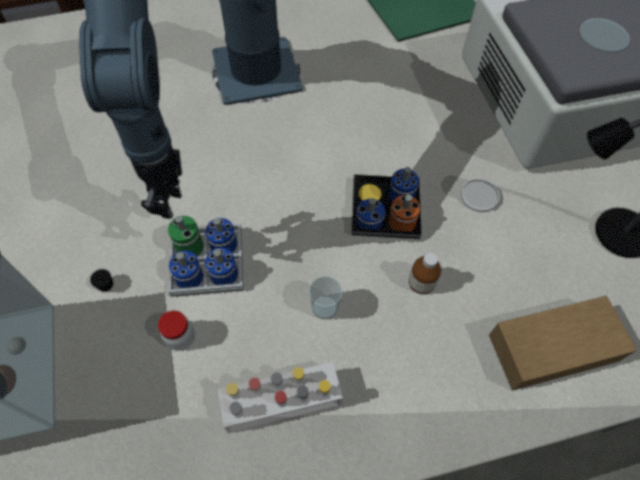

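```bash
python3 - <<'E'
from meas import *
for n in('top','scene'):
    p=pickle.load(open(n+'0.pkl','rb'))
    print(n,proj(p,[[.5201,-.2498,.1665],[.521,-.2472,.125],[.521,-.2472,.09]]))
E
```

```text
top [[450.82228888 275.93984023]
 [443.69058435 278.06007434]
 [439.21018223 280.08811171]]
scene [[172.82033626 206.88348047]
 [178.66468809 218.26109561]
 [182.23525946 227.22332058]]
```

View pics/top1.png

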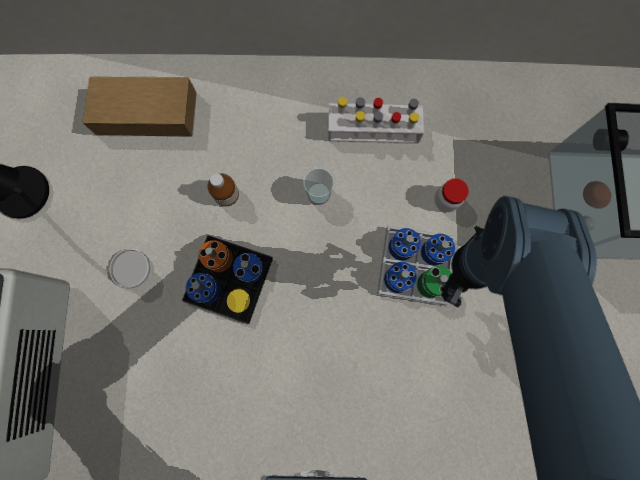

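```bash
python3 - <<'E'
from meas import *
c=[]
for n,(u,v) in (('scene',(172,215)),('top',(448,275))):
    im=cv2.imread(f'pics/{n}1.png'); p=pickle.load(open(n+'0.pkl','rb'))
    y=np.array([.896,-.444,0])
    w=cv2.resize(im[v-35:v+35,u-45:u+45],None,fx=4.4,fy=4.4,interpolation=2)
    T=np.array([.5201,-.2498,.1665])
    for X,col in((T,(0,0,255)),(T+y*.0213,(0,255,255)),(T-y*.0213,(255,0,255)),([.521,-.2472,.125],(255,255,255))):
        q=((proj(p,X)[0]-[u-45,v-35]+.5)*4.4).astype(int); cv2.circle(w,tuple(int(a) for a in q),4,col,1)
    c.append(w)
cv2.imwrite('pics/chk1.png',np.hstack(c))
E
```

```text
(no output)
```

View pics/chk1.png

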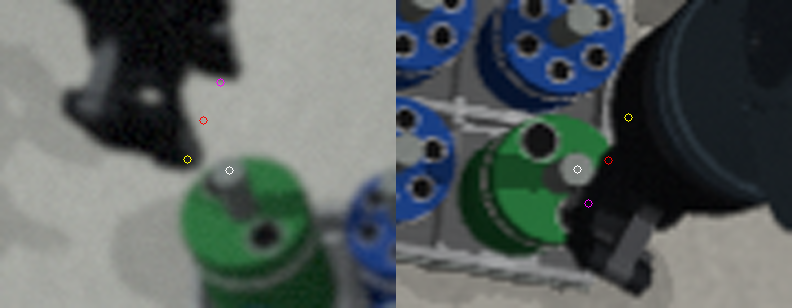

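{"op": "jog_arm", "data": {"steps": [[1, 0, -0.2, 0, 0, 0, 0.5], [2.5, 0, -0.35, 0, 0, 0, 0.5], [4, 0, -0.35, 0, 0, 0, 0.5], [5.5, 0, -0.35, 0, 0, 0, 0.5], [6.5, 0, -0.35, 0, 0, 0, 0.5], [7, 0, -0.35, 0, 0, 0, 0.5], [7, 0, -0.35, 0, 0, 0, 0.6], [7, 0, -0.35, 0, 0, 0, 0.7], [7, 0, -0.35, 0, 0, 0, 0.8], [7, 0, -0.35, 0, 0, 0, 0.9]], "grip_force": 40}}

```text
time: 3.25
tool_pos: [0.522, -0.2464, 0.097]
orientation: [1.539, 0.955, -1.538]
contact_force: [-0.7, 0.9, 2.7]
grip_width: 0.0145
```

{"op": "jog_arm", "data": {"steps": [[0, 0, 0, 0, 0, 0, 1], [0, 0, 0, 0, 0, 0, 1], [0, 0, 0, 0, 0, 0, 1], [0, 0, 0, 0, 0, 0, 1], [-0.2, 0, 0, 0, 0, 0, 1], [-0.5, 0, 0, 0, 0, 0, 1], [-1, 0, 0, 0, 0, 0, 1], [-1.5, 0, 0, 0, 0, 0, 1], [-2, 0, 0, 0, 0, 0, 1], [-2, 0, 0, 0, 0, 0, 1]]}}

```text
time: 4.25
tool_pos: [0.5223, -0.2465, 0.1172]
orientation: [1.539, 0.954, -1.538]
contact_force: [0.4, -0.0, -2.9]
grip_width: 0.0149
```

```bash
python3 go.py .4765,.184,.232 .4765,.184,.096; python3 - <<'E'
from station import viewer
from meas import *
p=viewer.capture("wrist"); cv2.imwrite(f'pics/wrist2.png',p["pixels"][:,:,::-1])
E
```

```text
t 4.25 pos [ 0.5223 -0.2465  0.1172] w 0.0149 F [ 0.4  -0.03 -2.85] q [ 0.59  0.58 -0.31  1.81  0.24  0.79 -0.3 ]
[[ 1.500e-03  8.963e-01 -4.433e-01]
 [-7.000e-04 -4.433e-01 -8.964e-01]
 [-1.000e+00  1.600e-03 -1.000e-04]]
[0.4765, 0.184, 0.232] [-11.51 -23.17 -36.56]
[0.4765, 0.184, 0.096] [  2.09 -23.2  -36.56]
```

View pics/wrist2.png

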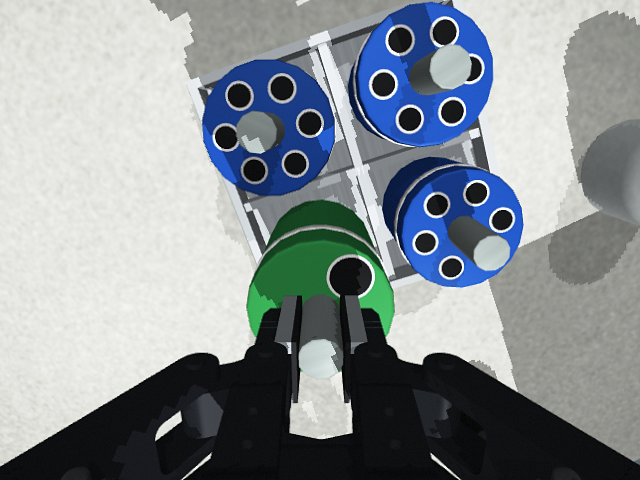

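{"op": "jog_arm", "data": {"steps": [[-1.5, 0, 0, 0, 0, 0, 1], [-4, 0, 0, 0, 0, 0, 1], [-7, 0, 0, 0, 0, 0, 1], [-9.5, -0.3, -0.5, -1, 0, 0, 1], [-11, -1.3, -2, -3, 0, 0, 1], [-11.8, -2.8, -4.5, -7, 0, 0, 1], [-11.8, -4.7, -7.4, -11, 0, 0, 1], [-11.8, -6.8, -10.7, -15, 0, 0, 1], [-11.8, -8.9, -14, -19, 0, 0, 1], [-11.8, -11, -17.3, -23, 0, 0, 1]]}}

```text
time: 5.3
tool_pos: [0.4985, -0.0394, 0.2343]
orientation: [1.247, 1.185, -1.247]
contact_force: [0.6, 0.8, -2.2]
grip_width: 0.0146
```

```bash
python3 go.py .4765,.184,.235 .4765,.184,.098
```

```text
t 5.3 pos [ 0.4985 -0.0394  0.2343] w 0.0146 F [ 0.6   0.77 -2.17] q [ 0.42  0.32 -0.52  1.9   0.2   0.97 -0.24]
[[-7.000e-04  9.987e-01 -5.130e-02]
 [ 1.000e-04 -5.130e-02 -9.987e-01]
 [-1.000e+00 -8.000e-04 -1.000e-04]]
[0.4765, 0.184, 0.235] [ -0.06  -3.34 -22.19]
[0.4765, 0.184, 0.098] [ 13.64  -3.33 -22.19]
```

{"op": "jog_arm", "data": {"steps": [[0, -0.4, -3, -4, 0, 0, 1], [0, -0.9, -6.2, -8, 0, 0, 1], [0, -1.4, -9.4, -12, 0, 0, 1], [0, -1.9, -12.6, -16, 0, 0, 1], [0, -2.4, -15.8, -20, 0, 0, 1], [0, -2.8, -18.6, -23, 0, 0, 1], [0, -3.1, -20.6, -23, 0, 0, 1], [0, -3.3, -21.8, -23, 0, 0, 1], [0, -3.3, -22.2, -23, 0, 0, 1], [0, -3.3, -22.2, -23, 0, 0, 1]]}}

```text
time: 6.3
tool_pos: [0.4793, 0.1811, 0.2342]
orientation: [0.951, 1.353, -0.952]
contact_force: [-0.3, -0.3, -2.8]
grip_width: 0.0147
```

```bash
python3 go.py .4765,.184,.13 .4765,.184,.098;  python3 - <<'E'
from station import viewer
from meas import *
for n in("wrist","scene"):
    p=viewer.capture(n); cv2.imwrite(f'pics/{n}3.png',p["pixels"][:,:,::-1]); X=cloud(p)
    pickle.dump(p,open(n+'3.pkl','wb'))
    if n=='wrist':
        a=tray(X,(.5235,.2075)); print(a[0],a[1]); print(places(a[0]).round(4).tolist())
        for k in('stock_blue','orange','short'): print(k,stem(X,k))
E
```

```text
t 6.3 pos [0.4793 0.1811 0.2342] w 0.0147 F [-0.32 -0.25 -2.81] q [ 0.1   0.38 -0.68  1.87  0.28  1.   -0.35]
[[-4.000e-04  9.411e-01  3.380e-01]
 [-5.000e-04  3.380e-01 -9.411e-01]
 [-1.000e+00 -5.000e-04  4.000e-04]]
[0.4765, 0.184, 0.13] [10.42 -0.16 -0.37]
[0.4765, 0.184, 0.098] [13.62 -0.16 -0.37]
[ 0.52429802  0.20914509 -0.30364007] 0.0003845498329672837
[[0.4773, 0.1846], [0.4997, 0.2561], [0.5489, 0.1621], [0.5713, 0.2337]]
stock_blue (array([0.49967782, 0.25630471]), array([0.49944993, 0.25632219, 0.10525357]), np.int64(478))
orange (array([0.5712131 , 0.23376764]), array([0.57006788, 0.23391394, 0.10517365]), np.int64(465))
short (array([0.54865175, 0.16277754]), array([0.54865975, 0.16437738, 0.08507856]), np.int64(298))
```

View pics/wrist3.png

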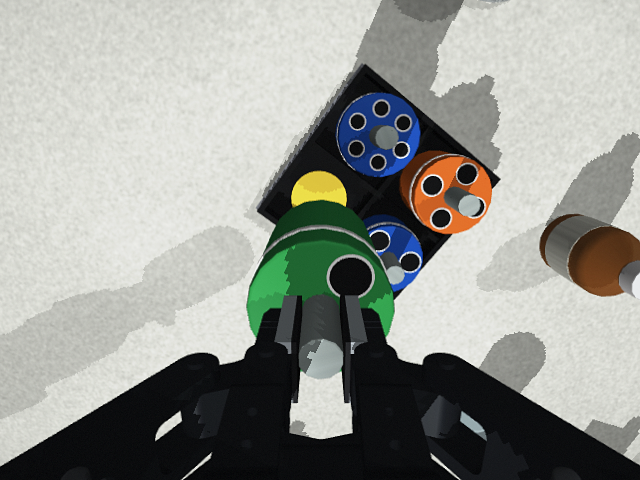

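View pics/scene3.png

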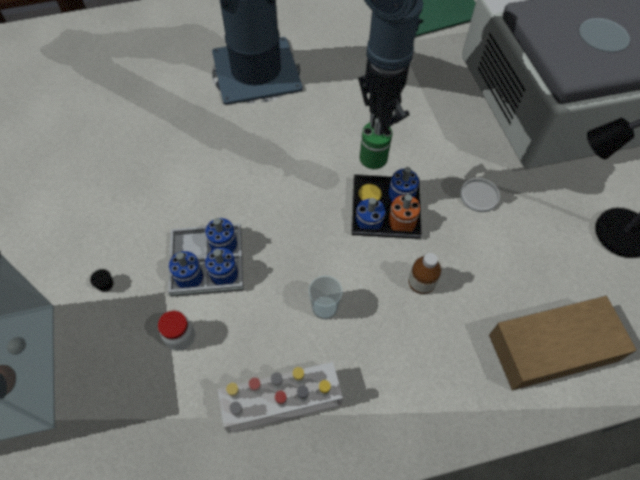

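{"op": "jog_arm", "data": {"steps": [[1, -0.12, -0.35, 0, 0, 0, 1], [2.5, -0.12, -0.35, 0, 0, 0, 1], [4, -0.12, -0.35, 0, 0, 0, 1], [5.5, -0.12, -0.35, 0, 0, 0, 1], [7, -0.12, -0.35, 0, 0, 0, 1], [8.5, -0.12, -0.35, 0, 0, 0, 1], [9.5, -0.12, -0.35, 0, 0, 0, 1], [10, -0.12, -0.35, 0, 0, 0, 1], [10, -0.12, -0.35, 0, 0, 0, 1], [10, -0.12, -0.35, 0, 0, 0, 1]]}}

```text
time: 7.4
tool_pos: [0.4777, 0.1842, 0.1346]
orientation: [0.953, 1.352, -0.952]
contact_force: [0.1, -0.4, -1.3]
grip_width: 0.0146
```

```bash
python3 go.py .477,.184,.0975;  python3 - <<'E'
from station import viewer
from meas import *
for n in("wrist","scene","top"):
    p=viewer.capture(n); cv2.imwrite(f'pics/{n}4.png',p["pixels"][:,:,::-1]); X=cloud(p)
    g=p["pixels"].astype(int); m=(g[...,1]>1.5*g[...,0])&(g[...,1]>1.3*g[...,2])&(g[...,1]>40)&(np.hypot(X[...,0]-.477,X[...,1]-.184)<.06)
    q=X[m]; # fit circle to body side points (below the top)
    b=q[(q[:,2]<.115)&(q[:,2]>.05)]
    from scipy.optimize import least_squares
    r=least_squares(lambda a:np.hypot(b[:,0]-a[0],b[:,1]-a[1])-.031,[.477,.184],loss='soft_l1',f_scale=.001); print(n,len(b),r.x.round(4),'z',np.percentile(q[:,2],[2,50,98]).round(4))
E
```

```text
t 7.4 pos [0.4777 0.1842 0.1346] w 0.0146 F [ 0.1  -0.42 -1.26] q [ 0.02  0.52 -0.61  1.95  0.41  0.8  -0.47]
[[ 6.000e-04  9.415e-01  3.369e-01]
 [ 3.000e-04  3.369e-01 -9.415e-01]
 [-1.000e+00  7.000e-04 -1.000e-04]]
[0.477, 0.184, 0.0975] [ 3.71 -0.07 -0.  ]
wrist 2197 [0.479  0.1837] z [0.0549 0.1275 0.1293]
scene 351 [0.477  0.1819] z [0.0497 0.0964 0.1305]
top 73 [0.4783 0.1826] z [0.0501 0.1264 0.131 ]
```

View pics/wrist4.png

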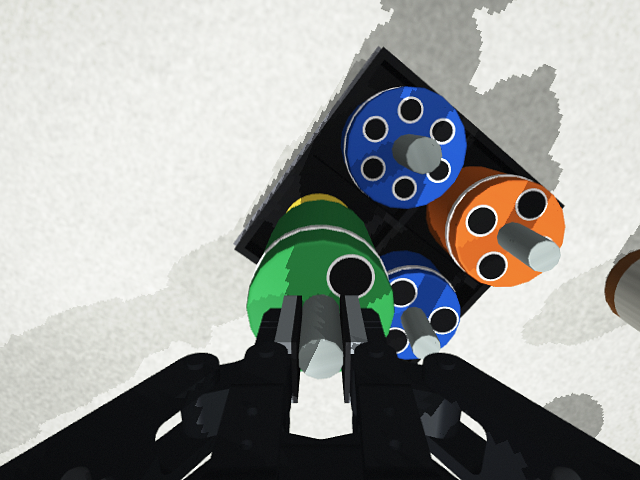

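{"op": "jog_arm", "data": {"steps": [[0.5, -0.1, -0.13, 0, 0, 0, 1], [1, -0.1, -0.13, 0, 0, 0, 1], [1.5, -0.1, -0.13, 0, 0, 0, 1], [2, -0.1, -0.13, 0, 0, 0, 1], [2.4, -0.1, -0.13, 0, 0, 0, 1], [2.7, -0.1, -0.13, 0, 0, 0, 1], [3, -0.1, -0.13, 0, 0, 0, 1], [3.2, -0.1, -0.13, 0, 0, 0, 1], [3.3, -0.1, -0.13, 0, 0, 0, 1], [3.4, -0.1, -0.13, 0, 0, 0, 1]]}}

```text
time: 8.55
tool_pos: [0.476, 0.1849, 0.1003]
orientation: [0.953, 1.352, -0.952]
contact_force: [0.2, -0.6, -2.3]
grip_width: 0.0146
```

{"op": "jog_arm", "data": {"steps": [[0.05, 0, 0, 0, 0, 0, 1], [0.1, 0, 0, 0, 0, 0, 1], [0.15, 0, 0, 0, 0, 0, 1], [0.2, 0, 0, 0, 0, 0, 1], [0.24, 0, 0, 0, 0, 0, 1], [0.28, 0, 0, 0, 0, 0, 1], [0.3, 0, 0, 0, 0, 0, 1], [0.3, 0, 0, 0, 0, 0, 1], [0.3, 0, 0, 0, 0, 0, 1], [0.3, 0, 0, 0, 0, 0, 1]]}}

```text
time: 9.55
tool_pos: [0.476, 0.1849, 0.0973]
orientation: [0.953, 1.352, -0.952]
contact_force: [-0.9, -0.6, -1.5]
grip_width: 0.0151
```

```bash
python3 go.py
```

```text
t 9.55 pos [0.476  0.1849 0.0973] w 0.0151 F [-0.89 -0.65 -1.53] q [-0.01  0.57 -0.57  1.97  0.46  0.72 -0.51]
[[-0.      0.9416  0.3368]
 [ 0.      0.3368 -0.9416]
 [-1.      0.     -0.    ]]
```

Near contact but the weight is still on the arm, so I'll ease down a little further and watch the force.

{"op": "jog_arm", "data": {"steps": [[0.02, 0, 0, 0, 0, 0, 1], [0.04, 0, 0, 0, 0, 0, 1], [0.06, 0, 0, 0, 0, 0, 1], [0.08, 0, 0, 0, 0, 0, 1], [0.1, 0, 0, 0, 0, 0, 1], [0.1, 0, 0, 0, 0, 0, 1], [0.1, 0, 0, 0, 0, 0, 1], [0.1, 0, 0, 0, 0, 0, 1], [0.1, 0, 0, 0, 0, 0, 1], [0.1, 0, 0, 0, 0, 0, 1]]}}

```text
time: 10.55
tool_pos: [0.476, 0.185, 0.0969]
orientation: [0.952, 1.352, -0.952]
contact_force: [-2.4, -1.5, 7.8]
grip_width: 0.0148
```

{"op": "jog_arm", "data": {"steps": [[0, 0, 0, 0, 0, 0, 0.9], [0, 0, 0, 0, 0, 0, 0.8], [0, 0, 0, 0, 0, 0, 0.7], [0, 0, 0, 0, 0, 0, 0.6], [0, 0, 0, 0, 0, 0, 0.5], [0, 0, 0, 0, 0, 0, 0.5], [-1, 0, 0, 0, 0, 0, 0.5], [-3, 0, 0, 0, 0, 0, 0.5], [-5.5, 0, 0, 0, 0, 0, 0.5], [-7, 0, 0, 0, 0, 0, 0.5]]}}

```text
time: 11.55
tool_pos: [0.4767, 0.1854, 0.1684]
orientation: [0.954, 1.351, -0.951]
contact_force: [-0.2, 0.4, 0.4]
grip_width: 0.0428
```

```bash
python3 go.py .499,.255,.166 .499,.255,.076;  python3 - <<'E'
from station import viewer
from meas import *
for n in("wrist","scene","top"):
    p=viewer.capture(n); cv2.imwrite(f'pics/{n}5.png',p["pixels"][:,:,::-1]); X=cloud(p); pickle.dump(p,open(n+'5.pkl','wb'))
    try: print(n,'green',stem(X,'',(.477,.184,.125)))
    except Exception as e: print(e)
    try: print(n,'blue',stem(X,'stock_blue'))
    except Exception as e: print(e)
E
```

```text
t 11.55 pos [0.4767 0.1854 0.1684] w 0.0428 F [-0.16  0.36  0.37] q [ 0.05  0.46 -0.64  1.93  0.36  0.86 -0.43]
[[ 2.000e-03  9.415e-01  3.370e-01]
 [ 9.000e-04  3.370e-01 -9.415e-01]
 [-1.000e+00  2.200e-03 -2.000e-04]]
[0.499, 0.255, 0.166] [ 0.25  4.45 -5.8 ]
[0.499, 0.255, 0.076] [ 9.25  4.43 -5.8 ]
wrist green (array([0.47696367, 0.18475091]), array([0.47669532, 0.18577328, 0.1251176 ]), np.int64(810))
wrist blue (array([0.49970527, 0.25624399]), array([0.49914243, 0.25631528, 0.10516983]), np.int64(793))
scene green (array([0.47653737, 0.18142524]), array([0.47737003, 0.18165794, 0.12503838]), np.int64(44))
scene blue (array([0.49887637, 0.25360733]), array([0.50029683, 0.25372122, 0.10454648]), np.int64(42))
top green (array([0.47663907, 0.17980251]), array([0.47676886, 0.17992161, 0.12418807]), np.int64(29))
zero-size array to reduction operation minimum which has no identity
```

View pics/wrist5.png

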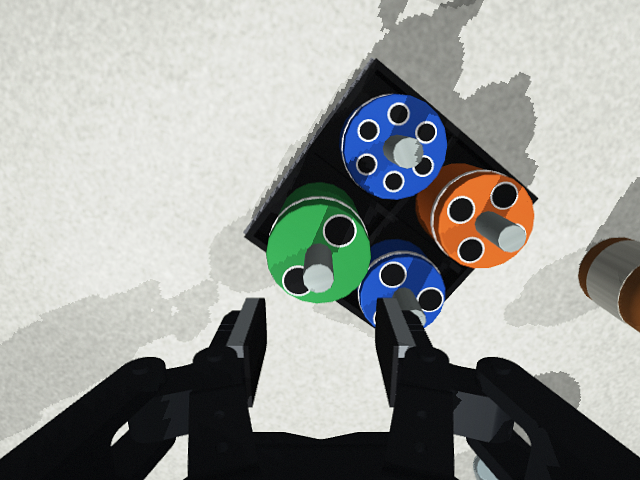

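View pics/scene5.png

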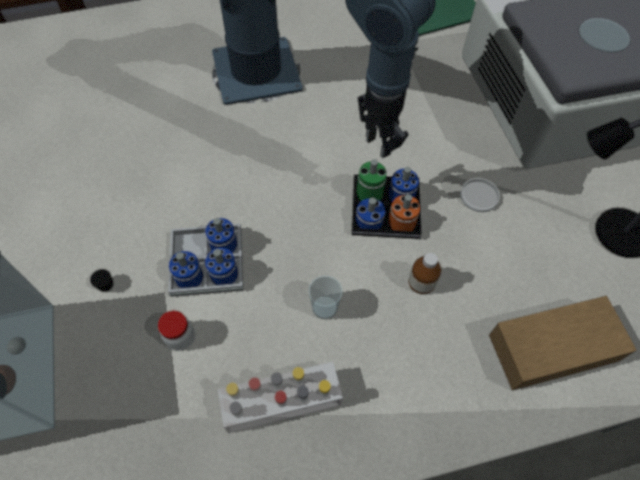

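{"op": "jog_arm", "data": {"steps": [[0, 1, -1.3, 0, 0, 0, 0.5], [0, 2.5, -3.3, 0, 0, 0, 0.5], [0, 3.9, -5, 0, 0, 0, 0.5], [0, 4.5, -5.87, 0, 0, 0, 0.5], [0, 4.5, -5.87, 0, 0, 0, 0.5], [1, 4.5, -5.87, 0, 0, 0, 0.5], [2, 4.5, -5.87, 0, 0, 0, 0.5], [3, 4.5, -5.87, 0, 0, 0, 0.5], [3, 4.5, -5.87, 0, 0, 0, 0.5], [3, 4.5, -5.87, 0, 0, 0, 0.5]]}}

```text
time: 12.7
tool_pos: [0.4983, 0.2549, 0.1359]
orientation: [0.952, 1.353, -0.954]
contact_force: [0.4, 1.1, -0.1]
grip_width: 0.0426
```

```bash
python3 go.py .4993,.2558,.0765;  python3 - <<'E'
from station import viewer
from meas import *
for n in("wrist",):
    p=viewer.capture(n); cv2.imwrite(f'pics/{n}6.png',p["pixels"][:,:,::-1]); X=cloud(p)
    print(n,'blue',stem(X,'stock_blue'))
E
```

```text
t 12.7 pos [0.4983 0.2549 0.1359] w 0.0426 F [ 0.45  1.11 -0.08] q [-0.1   0.59 -0.6   1.83  0.42  0.86 -0.57]
[[-8.000e-04  9.417e-01  3.365e-01]
 [-4.000e-04  3.365e-01 -9.417e-01]
 [-1.000e+00 -9.000e-04  1.000e-04]]
[0.4993, 0.2558, 0.0765] [ 5.94  0.13 -0.06]
wrist blue (array([0.49965858, 0.25673582]), array([0.49941066, 0.25776934, 0.10515232]), np.int64(919))
```

View pics/wrist6.png

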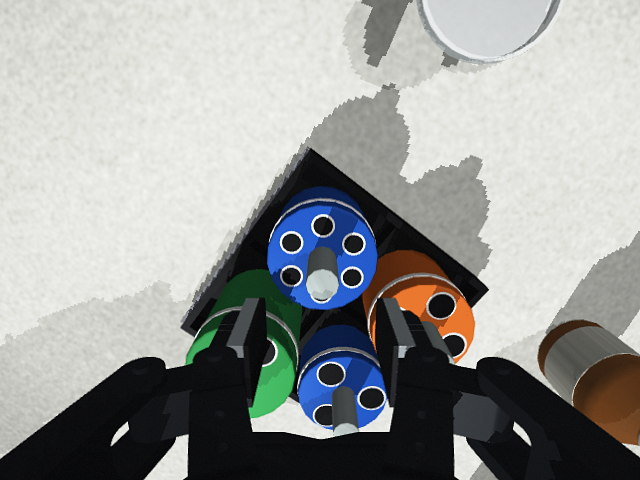

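{"op": "jog_arm", "data": {"steps": [[0.7, 0.15, -0.1, 0, 0, 0, 0.5], [2, 0.15, -0.1, 0, 0, 0, 0.5], [3.3, 0.15, -0.1, 0, 0, 0, 0.5], [4.5, 0.15, -0.1, 0, 0, 0, 0.5], [5.4, 0.15, -0.1, 0, 0, 0, 0.5], [5.9, 0.15, -0.1, 0, 0, 0, 0.5], [5.9, 0.15, -0.1, 0, 0, 0, 0.6], [5.9, 0.15, -0.1, 0, 0, 0, 0.7], [5.9, 0.15, -0.1, 0, 0, 0, 0.8], [5.9, 0.15, -0.1, 0, 0, 0, 0.9]], "grip_force": 40}}

```text
time: 13.75
tool_pos: [0.4998, 0.2568, 0.0776]
orientation: [0.953, 1.352, -0.952]
contact_force: [-0.5, -0.1, -1.3]
grip_width: 0.0147
```

{"op": "jog_arm", "data": {"steps": [[0, 0, 0, 0, 0, 0, 1], [0, 0, 0, 0, 0, 0, 1], [0, 0, 0, 0, 0, 0, 1], [0, 0, 0, 0, 0, 0, 1], [-0.2, 0, 0, 0, 0, 0, 1], [-0.5, 0, 0, 0, 0, 0, 1], [-1, 0, 0, 0, 0, 0, 1], [-1.5, 0, 0, 0, 0, 0, 1], [-2, 0, 0, 0, 0, 0, 1], [-2, 0, 0, 0, 0, 0, 1]]}}

```text
time: 14.75
tool_pos: [0.5002, 0.2571, 0.0982]
orientation: [0.954, 1.352, -0.951]
contact_force: [0.4, 0.1, -1.4]
grip_width: 0.0146
```

```bash
python3 go.py .5215,-.2475,.235;  python3 - <<'E'
from station import viewer
from meas import *
for n in("wrist",):
    p=viewer.capture(n); cv2.imwrite(f'pics/{n}7.png',p["pixels"][:,:,::-1])
E
```

```text
t 14.75 pos [0.5002 0.2571 0.0982] w 0.0146 F [ 0.43  0.1  -1.42] q [-0.13  0.64 -0.57  1.84  0.47  0.79 -0.6 ]
[[ 1.300e-03  9.416e-01  3.367e-01]
 [ 7.000e-04  3.367e-01 -9.416e-01]
 [-1.000e+00  1.400e-03 -2.000e-04]]
[0.5215, -0.2475, 0.235] [-13.71 -14.96  48.23]
```

View pics/wrist7.png

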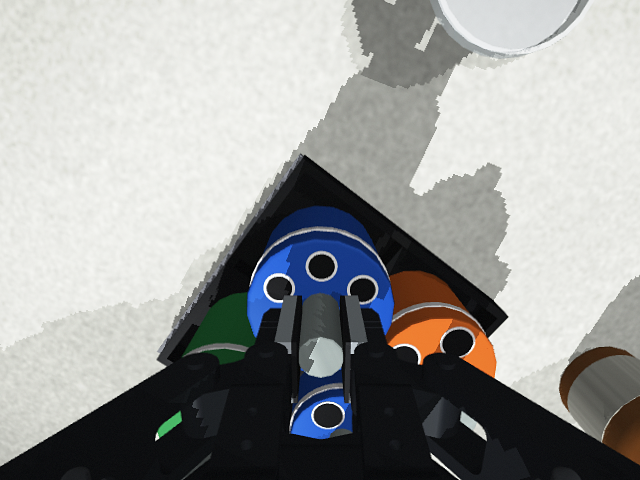

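{"op": "jog_arm", "data": {"steps": [[-1.5, 0, 0, 0, 0, 0, 1], [-4, 0, 0, 0, 0, 0, 1], [-7, 0, 0, 0, 0, 0, 1], [-10, 0, 0, 0, 0, 0, 1], [-12.5, -0.3, 1, 0, 0, 0, 1], [-14, -1, 3.2, 3, 0, 0, 1], [-14, -2, 6.5, 7, 0, 0, 1], [-14, -3.1, 10, 11, 0, 0, 1], [-14, -4.2, 13.5, 15, 0, 0, 1], [-14, -5.3, 17, 19, 0, 0, 1]]}}

```text
time: 15.8
tool_pos: [0.5068, 0.0776, 0.2382]
orientation: [1.203, 1.213, -1.202]
contact_force: [0.3, 0.5, -1.1]
grip_width: 0.0147
```

```bash
python3 go.py .5215,-.2475,.238
```

```text
t 15.8 pos [0.5068 0.0776 0.2382] w 0.0147 F [ 0.32  0.55 -1.07] q [ 0.23  0.35 -0.57  1.87  0.23  0.99 -0.43]
[[ 7.0e-04  1.0e+00  9.6e-03]
 [ 1.0e-04  9.6e-03 -1.0e+00]
 [-1.0e+00  7.0e-04 -1.0e-04]]
[0.5215, -0.2475, 0.238] [2.000e-02 1.160e+00 3.252e+01]
```

{"op": "jog_arm", "data": {"steps": [[0, 0.15, 3.7, 3, 0, 0, 1], [0, 0.3, 7.5, 6, 0, 0, 1], [0, 0.45, 11.3, 9, 0, 0, 1], [0, 0.6, 15.2, 12, 0, 0, 1], [0, 0.7, 19.2, 15, 0, 0, 1], [0, 0.85, 23.2, 18, 0, 0, 1], [0, 1, 27, 21, 0, 0, 1], [0, 1.1, 30, 24, 0, 0, 1], [0, 1.1, 31.9, 26, 0, 0, 1], [0, 1.1, 32.5, 27, 0, 0, 1]]}}

```text
time: 16.8
tool_pos: [0.5215, -0.2479, 0.2376]
orientation: [1.541, 0.953, -1.541]
contact_force: [1.4, 0.8, -1.9]
grip_width: 0.0144
```

{"op": "jog_arm", "data": {"steps": [[0, 0, 0, 0, 0, 0, 1], [0, 0, 0, 0, 0, 0, 1], [1, 0, 0, 0, 0, 0, 1], [2, 0, 0, 0, 0, 0, 1], [3, 0, 0, 0, 0, 0, 1], [4, 0, 0, 0, 0, 0, 1], [4, 0, 0, 0, 0, 0, 1], [4, 0, 0, 0, 0, 0, 1], [4, 0, 0, 0, 0, 0, 1], [4, 0, 0, 0, 0, 0, 1]]}}

```text
time: 17.8
tool_pos: [0.5222, -0.2462, 0.1978]
orientation: [1.539, 0.955, -1.538]
contact_force: [-0.3, 0.4, -2.3]
grip_width: 0.0149
```

```bash
cat > fit.py <<'E'
from station import viewer
from meas import *
from scipy.optimize import least_squares
def run(tag,c,names):
  for n in names:
    p=viewer.capture(n); cv2.imwrite(f'pics/{n}{tag}.png',p["pixels"][:,:,::-1]); X=cloud(p); pickle.dump(p,open(f'{n}{tag}.pkl','wb'))
    g=p["pixels"].astype(int); m=(g[...,2]>1.4*g[...,0])&(g[...,2]>1.2*g[...,1])&(g[...,2]>40)&(np.hypot(X[...,0]-c[0],X[...,1]-c[1])<.05)&(X[...,2]>c[2])
    q=X[m]; top=np.nanpercentile(q[:,2],97); b=q[q[:,2]<top-.008]
    r=least_squares(lambda a:np.hypot(b[:,0]-a[0],b[:,1]-a[1])-.031,c[:2],loss='soft_l1',f_scale=.001); print(n,'body',len(b),r.x.round(4),'z',np.percentile(q[:,2],[2,50,98]).round(4))
    a=tray(X,(.564,-.2165)); print('tray',a[0].round(4),a[1],a[2],places(a[0]).round(4).tolist())
E
python3 go.py .5215,-.2475,.0778; python3 -c "
from fit import *
run('8',(.5215,-.2475,.085),('wrist','scene','top'))"
```

```text
t 17.8 pos [ 0.5222 -0.2462  0.1978] w 0.0149 F [-0.31  0.36 -2.27] q [ 0.62  0.47 -0.34  1.75  0.19  0.95 -0.26]
[[ 9.000e-04  8.963e-01 -4.434e-01]
 [-4.000e-04 -4.434e-01 -8.963e-01]
 [-1.000e+00  1.000e-03 -0.000e+00]]
[0.5215, -0.2475, 0.0778] [12.   -0.02  0.15]
wrist body 2103 [ 0.5226 -0.2462] z [0.1349 0.1902 0.192 ]
tray [ 0.5645 -0.2149 -0.1412] 0.0002369427152428649 5811 [[0.5221, -0.2468], [0.5326, -0.1725], [0.5963, -0.2573], [0.6069, -0.1831]]
scene body 1017 [ 0.5216 -0.2476] z [0.1325 0.1899 0.5744]
tray [ 0.5645 -0.2167 -0.1399] 0.001283751948153227 802 [[0.5221, -0.2486], [0.5326, -0.1743], [0.5964, -0.259], [0.6069, -0.1848]]
top body 283 [ 0.5207 -0.2476] z [0.135  0.1883 0.2454]
tray [ 0.5633 -0.2163 -0.1468] 0.0006289752121856572 597 [[0.5208, -0.2479], [0.5317, -0.1737], [0.5949, -0.2588], [0.6059, -0.1846]]
```

View pics/wrist8.png

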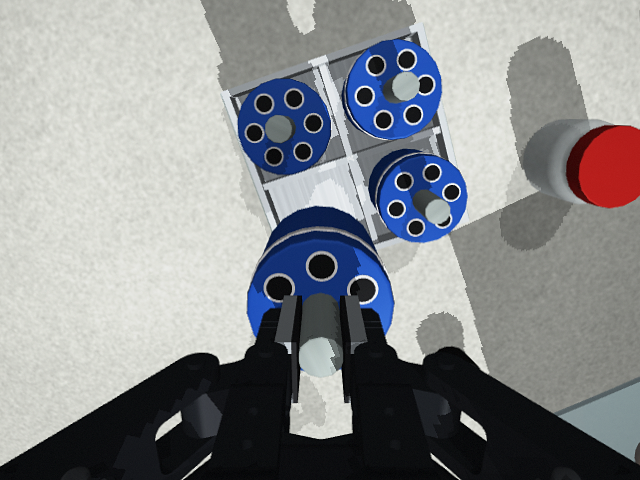

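{"op": "jog_arm", "data": {"steps": [[1, 0, 0.05, 0, 0, 0, 1], [2.5, 0, 0.05, 0, 0, 0, 1], [4, 0, 0.05, 0, 0, 0, 1], [5.5, 0, 0.05, 0, 0, 0, 1], [7, 0, 0.05, 0, 0, 0, 1], [8, 0, 0.05, 0, 0, 0, 1], [8.6, 0, 0.05, 0, 0, 0, 1], [9, 0, 0.05, 0, 0, 0, 1], [9, 0, 0.05, 0, 0, 0, 1], [9, 0, 0.05, 0, 0, 0, 1]]}}

```text
time: 18.95
tool_pos: [0.5221, -0.2466, 0.1078]
orientation: [1.539, 0.955, -1.538]
contact_force: [0.4, -0.4, -1.3]
grip_width: 0.0149
```

```bash
python3 go.py .5217,-.2468,.0778; python3 -c "
from fit import *
run('9',(.5215,-.2475,.055),('wrist','scene'))"
```

```text
t 18.95 pos [ 0.5221 -0.2466  0.1078] w 0.0149 F [ 0.4  -0.45 -1.32] q [ 0.59  0.59 -0.3   1.81  0.24  0.77 -0.3 ]
[[ 8.000e-04  8.964e-01 -4.433e-01]
 [-4.000e-04 -4.433e-01 -8.964e-01]
 [-1.000e+00  9.000e-04 -0.000e+00]]
[0.5217, -0.2468, 0.0778] [ 3.   -0.03  0.03]
wrist body 2451 [ 0.5253 -0.247 ] z [0.0591 0.1001 0.102 ]
tray [ 0.5645 -0.2149 -0.1424] 0.00033460082933653695 8928 [[0.5221, -0.2467], [0.5327, -0.1725], [0.5963, -0.2573], [0.6069, -0.1831]]
scene body 786 [ 0.5214 -0.2497] z [0.0572 0.1006 0.4891]
tray [ 0.5649 -0.2168 -0.1384] 0.0013719189993671986 732 [[0.5225, -0.2488], [0.5329, -0.1745], [0.5968, -0.2591], [0.6072, -0.1848]]
```

View pics/wrist9.png

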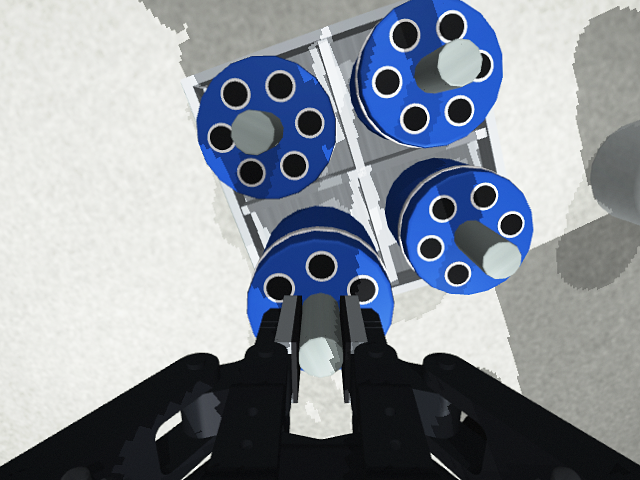

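{"op": "jog_arm", "data": {"steps": [[0.5, 0, 0, 0, 0, 0, 1], [1, 0, 0, 0, 0, 0, 1], [1.5, 0, 0, 0, 0, 0, 1], [2, 0, 0, 0, 0, 0, 1], [2.3, 0, 0, 0, 0, 0, 1], [2.5, 0, 0, 0, 0, 0, 1], [2.6, 0, 0, 0, 0, 0, 1], [2.7, 0, 0, 0, 0, 0, 1], [2.8, 0, 0, 0, 0, 0, 1], [2.8, 0, 0, 0, 0, 0, 1]]}}

```text
time: 20.05
tool_pos: [0.5217, -0.2465, 0.0793]
orientation: [1.539, 0.956, -1.539]
contact_force: [0.3, -0.0, -1.2]
grip_width: 0.0145
```

{"op": "jog_arm", "data": {"steps": [[0.03, 0, 0, 0, 0, 0, 1], [0.06, 0, 0, 0, 0, 0, 1], [0.09, 0, 0, 0, 0, 0, 1], [0.12, 0, 0, 0, 0, 0, 1], [0.15, 0, 0, 0, 0, 0, 1], [0.18, 0, 0, 0, 0, 0, 1], [0.2, 0, 0, 0, 0, 0, 1], [0.2, 0, 0, 0, 0, 0, 1], [0.2, 0, 0, 0, 0, 0, 1], [0.2, 0, 0, 0, 0, 0, 1]]}}

```text
time: 21.05
tool_pos: [0.5217, -0.2465, 0.0776]
orientation: [1.539, 0.956, -1.539]
contact_force: [-2.0, 1.2, 4.9]
grip_width: 0.0147
```

Contact at the expected height with about 5 N. Now I'll release and rise.

{"op": "jog_arm", "data": {"steps": [[0, 0, 0, 0, 0, 0, 0.9], [0, 0, 0, 0, 0, 0, 0.8], [0, 0, 0, 0, 0, 0, 0.7], [0, 0, 0, 0, 0, 0, 0.6], [0, 0, 0, 0, 0, 0, 0.5], [0, 0, 0, 0, 0, 0, 0.5], [-1, 0, 0, 0, 0, 0, 0.5], [-3, 0, 0, 0, 0, 0, 0.5], [-5.5, 0, 0, 0, 0, 0, 0.5], [-8, 0, 0, 0, 0, 0, 0.5]]}}

```text
time: 22.05
tool_pos: [0.5217, -0.2464, 0.1588]
orientation: [1.539, 0.956, -1.539]
contact_force: [-0.9, 0.4, -0.0]
grip_width: 0.0426
```

{"op": "jog_arm", "data": {"steps": [[-2, 0, 0.5, 0, 0, 0, 0.5], [-4.5, 0, 2, 0, 0, 0, 0.5], [-7, 0, 4, 0, 0, 0, 0.5], [-9, 0, 7, 0, 0, 0, 0.5], [-10, 0, 10, 0, 0, 0, 0.5], [-10, 0, 13, 0, 0, 0, 0.5], [-10, 0, 15, 0, 0, 0, 0.5], [-10, 0, 16, 0, 0, 0, 0.5], [-10, 0, 16, 0, 0, 0, 0.5], [-10, 0, 16, 0, 0, 0, 0.5]]}}

```text
time: 23.05
tool_pos: [0.4515, -0.3886, 0.2574]
orientation: [1.539, 0.957, -1.537]
contact_force: [0.7, 0.6, 0.0]
grip_width: 0.043
```

```bash
python3 go.py; python3 - <<'E'
from station import viewer
from meas import *
new={'green':(.477,.184,.125),'placed_blue':(.5215,-.2475,.105),'orange':(.57,.232,.105),'short':(.5475,.16,.085),'b_a':(.606,-.184,.105),'b_b':(.595,-.257,.105),'b_c':(.5315,-.174,.105)}
for n in("scene","top"):
    p=viewer.capture(n); cv2.imwrite(f'pics/{n}F.png',p["pixels"][:,:,::-1]); X=cloud(p)
    for k in new:
        try: a=stem(X,'',new[k]); print(n,k,a[0].round(4),a[1].round(4))
        except Exception as e: print(n,k,'hidden')
E
```

```text
t 23.05 pos [ 0.4515 -0.3886  0.2574] w 0.043 F [0.74 0.62 0.01] q [ 0.86  0.44 -0.3   1.65  0.14  1.08  0.06]
[[ 5.000e-04  8.970e-01 -4.421e-01]
 [ 8.000e-04 -4.421e-01 -8.970e-01]
 [-1.000e+00  1.000e-04 -1.000e-03]]
scene green [0.4766 0.1817] [0.4771 0.1818 0.1245]
scene placed_blue [ 0.5217 -0.2467] [ 0.5231 -0.2465  0.1047]
scene orange [0.5707 0.2318] [0.5717 0.2306 0.1045]
scene short [0.5466 0.1597] [0.5483 0.1603 0.0841]
scene b_a [ 0.6063 -0.1851] [ 0.608  -0.185   0.1044]
scene b_b [ 0.597  -0.2575] [ 0.5971 -0.2572  0.1048]
scene b_c [ 0.532  -0.1743] [ 0.5339 -0.1744  0.1038]
top green [0.4757 0.1831] [0.4765 0.1827 0.1242]
top placed_blue [ 0.5206 -0.2461] [ 0.5205 -0.2462  0.1049]
top orange [0.5709 0.2328] [0.5698 0.2315 0.1047]
top short [0.5475 0.16  ] [0.5474 0.1604 0.084 ]
top b_a [ 0.6057 -0.1849] [ 0.6056 -0.1848  0.1044]
top b_b [ 0.5951 -0.2573] [ 0.5951 -0.2568  0.1041]
top b_c [ 0.5317 -0.1743] [ 0.5315 -0.1732  0.1049]
```

View pics/sceneF.png

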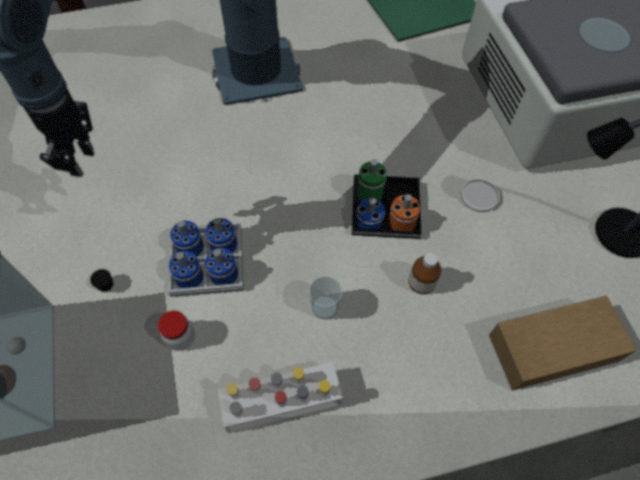

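View pics/topF.png

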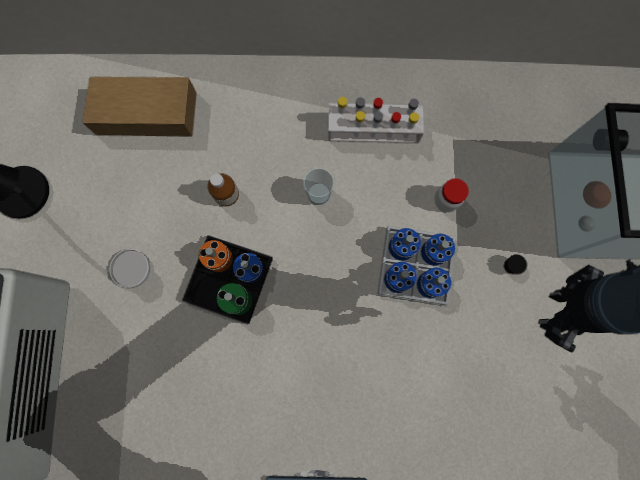

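Both views show the set tray filled with four six-bore blues (the new one at top (434,283)). Green stands in the formerly yellow-marked place (top (233,298)), and everything else is where it was. I'm handing the job in.

```bash
python3 -c "
from station import job
print(job.finish_job())"
```

```text
the job is handed in; nothing more can be done
None
```

The job is done and handed in at about 23 s of the 66 s allowed; the hand-in reports no verdict.

- **First move:** the green insert was the odd one in the set tray. I stood it in the free, yellow-marked place of the stock tray. It touched the floor with about 8 N.
- **Second move:** I put the matching stock insert (blue, 65 mm, six bores) in the gap in the set. It touched down with about 5 N. The short blue and the orange inserts stayed where they were.

**Last checks:** the top and scene views agree with each other.
- **Seating:** the green stem top is at about 124 mm (expected 125) and the moved blue's at about 105 mm (expected 105), so both stand on the floor of their places. Both are within about 2 mm of their place centres.
- **Other things:** the other five inserts are within about 1 mm of where they started, and the bystanders look unmoved in the pictures. The arm is clear of everything.

Two checks were imperfect. With the arm in the way, one earlier top-view reading put the green insert about 4 mm off. The last two views did not repeat this. One body fit of the blue during its descent was thrown off by its neighbours, so I relied on the earlier fit from higher up.

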